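# Zero the cycle counter under its push-latch cover

### The arm

A 6-joint arm with a two-finger parallel gripper is mounted at the origin on a cart in front of the work surface, level with it; the furniture and walls round the work are solid. World frame = base frame: x ahead of the robot, y to its left, z up, the work surface at z = 0. Lengths are in m, angles in degrees, forces in N, time in s.
With the tool pointing down it reaches from about 0.35 to 0.875 m from the base axis. Payload 4.2 kg.
Tool frame: the origin (TCP) lies midway between the tips of the shut fingers; the grasp point (between the pads) lies 19 mm behind it; z points along the fingers, y is the line along which they close (so a half turn about z gives the same grasp; the last joint's range is limited). The gripper opens to 87 mm and grips with 3 to 60 N. Pads are 19 mm wide; open, the fingers measure 117 mm over their backs; the gripper's body (75 mm by 190 mm) begins 51 mm behind the grasp point.
Start: joints at [84.374, 22.042, 0.453, 0, -68.411, -14.817], TCP at [0.218, 0.586, 0.223] pointing down, gripper open.
Joint ranges: [-179.83, 179.83], [-69.29, 118.12], [-61.27, 80.66], [-181.25, 117.63], [-171.15, -9.14], [-177.46, 177.46]. Speed limits (degrees/s): [159.86, 159.86, 180, 180, 180, 180].

### API

Orientations are given as a 3x3 rotation matrix whose columns are the frame's x, y, z axes.
In Python, from station import r, cams gives the robot as it stands.
- The arm moves only by the tool play_rows, never from a script. Its argument "commands" is text: rows parted by semicolons, each of 6 numbers parted by spaces: the shift along the world's x, y, z normalised to -1 to 1, where 1 is 30 mm, then the turn, a rotation vector about the world's x, y, z normalised to -1 to 1, where 1 is 0.15 rad. A call has 1 to 20 rows; each row shifts and turns the commanded pose from where the row before left it; what a row does not reach is not made up. A row lasts 1/10 s, in which the tool goes at most 50 mm and 8.59 degrees, less where a joint would pass 70% of its speed; a pose out of reach is approached as far as the arm can. A call with a number of a shift or a turn outside -1 to 1 is refused whole. A call with a gripper value outside its range is refused whole. "grip" is the finger opening in mm, from 0 to 87, set as the call begins (left out, the last holds). The fingers move at their own pace and stop on an object; the grip force is fixed at half the most. Time passes only in rows, so rows that do not move let the fingers close. It gives the time, the measured TCP pose, the force, the opening and the grip force at its end, in the units of the state.
- r.sense(): the state, without advancing time (a new reading comes with each control period).
- cams.capture(name): name is "side" or "top"; returns (picture, depth): 384x512x3 uint8, blue, green, red; 384x512 float32, m along the optical axis (not along the pixel's ray), 0 where there is no reading.
- cams.camera_info(name): a dict with "mtx" (3x3 intrinsics, pixels), "R" (3x3) and "t" (3): a world point X has camera coordinates R X + t. Camera axes: x right, y down, z forward; pixel columns grow to the right and rows downward; lengths in m; the calibration is good to about 2 mm. A picture is of the moment at which its call begins. camera_info takes no time and is no camera call.
- r.finish_job(): hands the job in; it is judged then, once.
The state is a dict: "time_s": time; "joints": joint angles; "joint_velocities": joint speeds; "effort": joint torques, N m; "tcp_pos": TCP position; "ee_rot": TCP orientation; "wrist_force": force on the tool from outside, world axes, zero at the start; "moment": the same for the moment, N m; "gripper_width": opening from 0.0 (shut) to 1.0 (fully open); "gripper_force": force on a finger pad.
Only numpy, scipy, OpenCV 4.12 (cv2) and the standard library are available. Lean on these libraries where they do the work, as an engineer would, in place of code of your own. Each camera call takes 0.05 s, during which the arm holds its last target. There are 200 camera calls.

### The job

Zero the cycle counter: push the grey cover of the counter box in with a fingertip and let go so that it pops open, press the round key underneath all the way down, then push the cover shut until it latches again and let go, leaving it shut. Only press and push; grasp and lift nothing, and leave the other things on the bench where they are.

Things in the scene. Friction and masses are not known exactly. Their poses are not given: they have to be found in the camera images.
- counter_box: Grey box fixed to the bench, 100 mm deep (x), 96 wide (y), 64 high. Origin: centre of its underside, on the work surface; z up; x points from its front (the cover's free edge) to its rear console with a dark display window. The rear 25 mm are the console; the rest lies under the cover, over a black deck at z = 44 mm between thin walls 47 mm high.
- cover_flap (a joint): Angle of the push-latch cover (rad): 0 shut and latched, positive as its front edge rises. Pushed in from shut to below -0.07 (stop at -0.11) and let go, it swings up in about 1 s to its stop at 1.75, leaning back. Swung shut and pushed past shut to below -0.07 and let go, it returns to 0 and stays latched; pushed less far, it springs open again. It cannot be pulled open.
- cover_press (a point): Good place to press: on the outer face, mid-width, 46 mm in front of the hinge line, 14 mm from the free edge; moves with the cover. Shut, it is at x = -36, y = 0, z = 64 mm of the box. Pushing needs about 3 N here, up to 5 N near the end of the relatching push, more nearer the hinge; -0.07 rad is 3.2 mm down here, the stop 5 mm.
- cover_hinge (a point): Middle of the cover's hinge line, along y at x = +10, z = 50 mm of the box. The cover is a grey cap, its flat top 60 mm long, 96 wide and 14 mm above this line when shut. Open (1.75 rad) it stands up, its outer face to the rear, its top edge 24 mm behind and 57 mm above this line. Shut it by pushing the outer face to the front from behind, then down.
- reset_key (a joint): Depth in m that the round key is pressed: 0 = up, 0.004 = fully down. A spring key pressed straight down, 2 N to start and 4 N at the bottom; it comes back up by itself.
- key_top (a point): Centre of the top of the round black key, 17 mm across, in an aluminium ring on the deck under the cover, at x = -33, y = -14, z = 54 mm of the box when up. With the cover open it is free from above. A black striker with the latch pin stands out under the cover on the other (+y) side.
- screwdriver_1: Loose bystander, to be left alone: large screwdriver with yellow handle, 160 mm long, lying flat; origin under its middle
- screwdriver_2: Loose bystander, to be left alone: small screwdriver with black handle, 130 mm long, lying flat; origin under its middle
- tachometer: Loose bystander, to be left alone: orange hand tachometer, 54x114x30 mm, lying flat behind the work; origin under its middle
- impeller_1: Loose bystander, to be left alone: black fan impeller, 55 mm across, 20 mm high, on the edge of the orange board to the right of the box; origin under its middle
- ref_weight: Loose bystander, to be left alone: brass-coloured reference weight with a knob, 28 mm across, 42 mm high, in front of the counter box; origin under its middle
- cot_jar: Loose bystander, to be left alone: closed white jar, 58 mm across, 54 mm high, behind the counter box; origin under its middle
- blower_6: Loose bystander, to be left alone: square black blower fan, 78x84x29 mm, lying flat to the right of the box; origin under its middle

How it is judged (in metres and radians):
On the way, in this order (a step that is already met when the one before it is completed fails the run):
1. the shut cover is pushed in (value of joint cover_flap below -0.04 rad).
2. the cover has popped open (value of joint cover_flap above 1.4 rad), for 0.1 s.
3. with the cover open, the key is pressed down (value of joint reset_key above 0.003 m and value of joint cover_flap above 0.8 rad), for 0.05 s.
At the end, for the whole second after the job is handed in: The cover is shut and stays latched by itself (between -0.03 and 0.04 rad, at rest), the key is back up (less than 1 mm down), and every other thing is within 25 mm of where it stood (value of joint cover_flap between -0.03 and 0.04 rad and value of joint reset_key below 0.001 m and velocity of joint cover_flap between -0.1 and 0.1 rad/s and distance of each of screwdriver_1, screwdriver_2, tachometer, impeller_1, ref_weight, cot_jar, blower_6 from where it was at the start of the episode below 0.025 m); the robot touches nothing.
It fails at once if a bystander is lifted, carried or pushed away (more than 25 mm) (distance of any of screwdriver_1, screwdriver_2, tachometer, impeller_1, ref_weight, cot_jar, blower_6 from where it was at the start of the episode above 0.025 m).
It also fails if it takes over 43 s, if anything falls off the work surface, if the arm or the gripper's body presses on something with over 40 N, if the wrist force passes 120 N, or if a joint passes its speed limit or range.

## Working session

There is one attempt and no reset: what is moved stays moved. The work goes in short steps, Python scripts to look and compute and a tool call to move; the robot and the scene stay as the last step left them, time stands still between calls to the robot, and variables do not carry over. Pictures are saved under pics/ and viewed, at most 10 in all, crops included, and the job is handed in when it is done.

Besides the shell and the picture viewer there is one more tool, called after ">>>" as name(argument=value, ...), one argument or row to a line, values as JSON. play_rows: Moves the arm, as the interface text tells. Scaled input: -1 to 1 covers 30 mm each way for a shift and 0.15 rad each way for a turn. Its arguments: {"type":"object","properties":{"commands":{"type":"string"},"grip":{"type":"number"}},"required":["commands"]}

```bash
mkdir -p pics; cat > h.py <<'E'
import numpy as np, cv2
from station import r, cams
def cap(n,f):
    p,d=cams.capture(n); cv2.imwrite('pics/'+f+'.png',p); np.save('pics/'+f+'.npy',d); return p,d
def pt(n,d,u,v):
    c=cams.camera_info(n); z=d[v,u]
    return c['R'].T@(z*np.linalg.inv(c['mtx'])@[u,v,1]-c['t'])
def cloud(n,d):
    c=cams.camera_info(n); h,w=d.shape
    u,v=np.meshgrid(np.arange(w),np.arange(h))
    P=np.stack([u,v,np.ones_like(u)],-1)@np.linalg.inv(c['mtx']).T*d[...,None]
    return (P-c['t'])@c['R']
E
python3 - <<'E'
from h import *
a,_=cap('top','t0'); b,_=cap('side','s0')
cv2.imwrite('pics/both.png',cv2.resize(np.hstack([a,b]),(800,300)))
s=r.sense();print(s['time_s'],s['tcp_pos'],s['ee_rot'],s['gripper_width'])
for n in('top','side'):
    c=cams.camera_info(n);print(n,-c['R'].T@c['t'],c['R'][2])
E
```

```text
0.1 [0.21809352 0.58514454 0.22160087] [[ 9.36955402e-01 -3.49448432e-01 -6.05953970e-04]
 [-3.49448950e-01 -9.36953613e-01 -1.83271472e-03]
 [ 7.26885256e-05  1.92892194e-03 -9.99998137e-01]] 0.9961964936133292
top [ 0.47111678 -0.01936519  1.21838578] [ 0.06694334  0.00402743 -0.99774865]
side [0.50095507 0.6661345  0.68210591] [ 0.0497574  -0.73934584 -0.67148487]
```

View pics/t0.png

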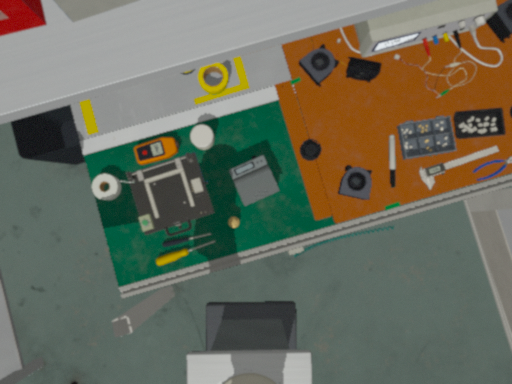

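View pics/s0.png

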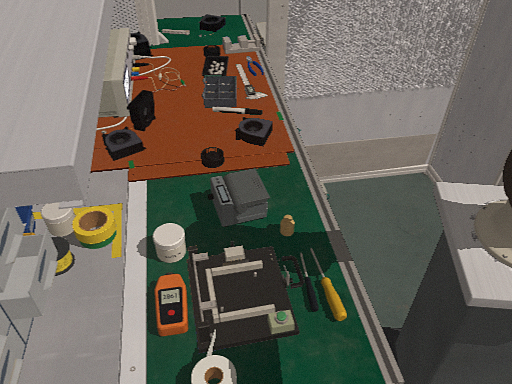

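The top view shows the grey box at about (255,180), with its console and display to the rear at (250,167). The brass weight is at (234,222) in front, the jar at (202,137) behind and the impeller at (310,149) to the right. In the side view the box is at (240,197).

```bash
python3 - <<'E'
from h import *
for f,n,(u0,v0,u1,v1) in(('t0','top',(215,140,300,215)),('s0','side',(200,160,280,235))):
    d=np.load(f'pics/{f}.npy');P=cloud(n,d)
    Q=P[v0:v1,u0:u1].reshape(-1,3);im=cv2.imread(f'pics/{f}.png')[v0:v1,u0:u1].reshape(-1,3).astype(int)
    m=(Q[:,2]>.054)&(Q[:,2]<.080)&(np.ptp(im,axis=1)<30)
    q=Q[m];print(n,m.sum(),np.percentile(q[:,2],[5,50,95]))
    c,s,a=cv2.minAreaRect((q[:,:2]*1000).astype(np.float32));print(c,s,a)
    print(cv2.boxPoints((c,s,a)).round(1).tolist())
    for nm,z in(('low',.02),):
        pass
d=np.load('pics/t0.npy');P=cloud('top',d)
for nm,u,v in(('jar',202,135),('weight',234,222),('imp',310,149),('bench',290,195),('shelf',250,50),('shelf edge',240,75),('grey',200,100),('blower',355,182)):print(nm,P[v,u].round(3))
im=cv2.imread('pics/t0.png')[120:240,190:330];cv2.imwrite('pics/crop0.png',cv2.resize(im,None,fx=5,fy=5,interpolation=cv2.INTER_CUBIC))
E
```

```text
top 1484 [0.05918959 0.06370011 0.06738818]
(586.8206787109375, -22.040016174316406) (99.7925033569336, 96.02526092529297) 22.967872619628906
[[522.0999755859375, 2.700000047683716], [559.5999755859375, -85.69999694824219], [651.5, -46.79999923706055], [614.0, 41.599998474121094]]
side 1720 [0.05787458 0.06515128 0.06734478]
(588.2732543945312, -20.813270568847656) (99.8497314453125, 100.33121490478516) 23.055112838745117
[[522.7000122070312, 5.800000190734863], [562.0, -86.5], [653.9000244140625, -47.400001525878906], [614.5999755859375, 44.900001525878906]]
jar [0.705 0.107 0.05 ]
weight [0.483 0.03  0.042]
imp [ 0.668 -0.168  0.025]
bench [ 0.552 -0.116 -0.003]
shelf [ 0.769 -0.019  0.449]
shelf edge [ 0.875  0.01  -0.   ]
grey [0.809 0.117 0.001]
blower [ 0.58  -0.281  0.029]
```

View pics/crop0.png

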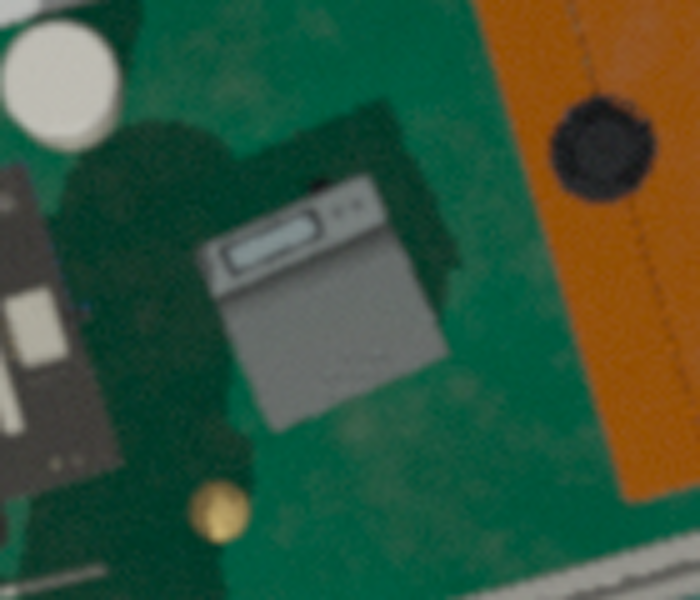

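The box is measured at centre (0.587, -0.0215) with yaw 23°, and its size (100x96) and height (64) match what is given. The top picture agrees, with the console at the upper left end. I'm moving over the press point with fingers shut and tool y along box y.

>>> play_rows(
  commands="0.5 -0.94 0 0 0 0.25;0.5 -0.94 0 0 0 0.25;0.5 -0.94 0 0 0 0.25;0.5 -0.94 0 0 0 0.25;0.5 -0.94 0 0 0 0.25;0.5 -0.94 0 0 0 0.25;0.5 -0.94 0 0 0 0.25;0.5 -0.94 0 0 0 0.25;0.5 -0.94 0 0 0 0.25;0.5 -0.94 0 0 0 0.25;0.5 -0.94 0 0 0 0.25;0.5 -0.94 0 0 0 0.25;0.5 -0.94 0 0 0 0.25;0.5 -0.94 0 0 0 0.25;0.5 -0.94 0 0 0 0.25;0.5 -0.94 0 0 0 0.25;0.5 -0.94 0 0 0 0.25;0.5 -0.94 0 0 0 0.25;0.5 -0.94 0 0 0 0.25;0.5 -0.94 0 0 0 0.25",
  grip=0,
)

```text
time_s: 2.1
tcp_pos: [0.5184, 0.0203, 0.2222]
ee_rot: [[0.923, 0.384, -0.001], [0.384, -0.923, -0.0], [-0.001, -0.0, -1.0]]
wrist_force: [0.6, 0.4, 0.5]
gripper_width: 0.004
gripper_force: 0.0
```

>>> play_rows(
  commands="0.57 -0.95 -0.9 0 0 0.05;0.57 -0.95 -0.9 0 0 0;0 0 -1 0 0 0;0 0 -1 0 0 0;0 0 -0.9 0 0 0;0 0 0 0 0 0;0 0 0 0 0 0",
)

```text
time_s: 2.8
tcp_pos: [0.5526, -0.0355, 0.0817]
ee_rot: [[0.921, 0.39, -0.001], [0.39, -0.921, -0.001], [-0.001, 0.0, -1.0]]
wrist_force: [-0.5, 0.1, 0.9]
gripper_width: 0.01
gripper_force: 0.0
```

>>> play_rows(
  commands="0 0 -0.4 0 0 0;0 0 -0.2 0 0 0;0 0 -0.1 0 0 0;0 0 -0.06 0 0 0;0 0 0 0 0 0",
)

```text
time_s: 3.3
tcp_pos: [0.5519, -0.0356, 0.0598]
ee_rot: [[0.921, 0.39, -0.001], [0.39, -0.921, -0.001], [-0.001, 0.0, -1.0]]
wrist_force: [-3.6, -0.6, 7.3]
gripper_width: 0.003
gripper_force: 3.6
```

```bash
python3 -c "
from h import *
s=r.sense();print(s['tcp_pos'],s['wrist_force'])
a,d=cap('side','s1');im=a[120:260,180:300];cv2.imwrite('pics/s1c.png',cv2.resize(im,None,fx=4,fy=4))"
```

```text
[ 0.5519005  -0.03563217  0.05980314] [-3.63531865 -0.55585226  7.29722188]
```

View pics/s1c.png

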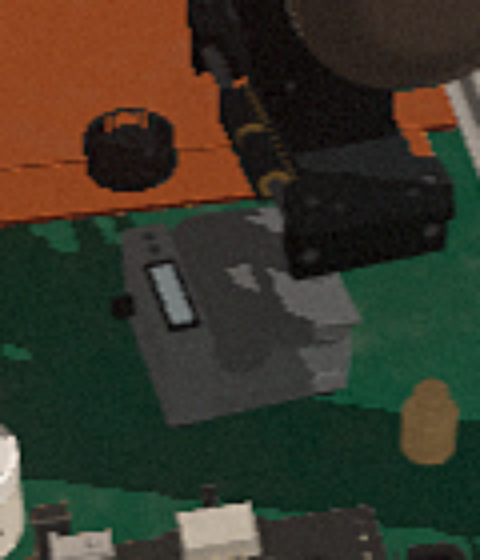

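The side view shows the gripper over the cover's free edge, with the cover slightly dipped at the front (about (330,350)). A touch deeper, then up and clear.

>>> play_rows(
  commands="0 0 -0.03 0 0 0;0 0 0 0 0 0;0 0 0.6 0 0 0;0 0 1 0 0 0;0 0 1 0 0 0;0 0 1 0 0 0;0 0 0.6 0 0 0;0 0 0 0 0 0;0 0 0 0 0 0;0 0 0 0 0 0;0 0 0 0 0 0;0 0 0 0 0 0;0 0 0 0 0 0",
)

```text
time_s: 4.65
tcp_pos: [0.5523, -0.0354, 0.1832]
ee_rot: [[0.921, 0.39, -0.001], [0.39, -0.921, -0.0], [-0.001, -0.0, -1.0]]
wrist_force: [-1.0, 0.3, 0.0]
gripper_width: 0.006
gripper_force: 0.0
```

```bash
python3 -c "
from h import *
a,d=cap('side','s2');im=a[120:260,180:300];cv2.imwrite('pics/s2c.png',cv2.resize(im,None,fx=4,fy=4))"
```

```text
(no output)
```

View pics/s2c.png

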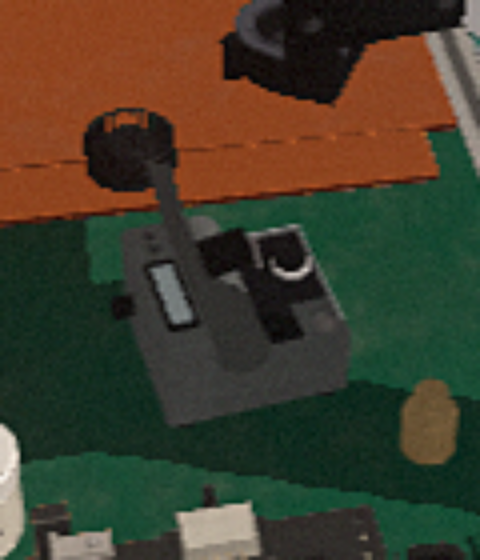

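The cover stands open, and the key in its ring shows at crop (290,255), about pixel (252,184). I'm checking my predicted key position against the picture.

```bash
python3 -c "
from h import *
c=cams.camera_info('side')
for X in ([.5621,-.0473,.054],[.5621,-.0473,.046]):
    p=c['mtx']@(c['R']@X+c['t']);p=p[:2]/p[2];print(p,(p-[180,120])*4)
a=cv2.imread('pics/s2.png')[170:195,240:268]
m=(a.min(2)>105);
P=cloud('side',np.load('pics/s2.npy'))[170:195,240:268]
y,x=np.nonzero(m);print(np.c_[(x+60)*4,(y+50)*4][:60].tolist())
d=np.load('pics/s2.npy');
for v in range(178,190,2):print([P[v-170,u-240].round(3).tolist() for u in(249,252,255)])
"
```

```text
[252.98773705 183.13936276] [291.95094821 252.55745105]
[252.96467196 185.99640084] [291.85868784 263.98560335]
[[288, 224], [292, 224], [296, 224], [268, 228], [272, 228], [276, 228], [280, 228], [248, 232], [252, 232], [256, 232], [260, 232], [300, 232], [308, 256], [308, 260], [304, 264], [308, 264], [272, 268], [276, 268], [280, 268], [300, 268], [304, 268], [308, 268], [276, 272], [280, 272], [284, 272], [288, 272], [292, 272], [296, 272], [300, 272], [284, 276], [288, 276], [292, 276], [296, 276]]
[[0.573, -0.074, 0.044], [0.566, -0.072, 0.046], [0.56, -0.072, 0.048]]
[[0.572, -0.068, 0.044], [0.566, -0.069, 0.043], [0.559, -0.066, 0.047]]
[[0.571, -0.05, 0.054], [0.564, -0.05, 0.055], [0.558, -0.051, 0.054]]
[[0.57, -0.043, 0.055], [0.564, -0.045, 0.053], [0.558, -0.044, 0.055]]
[[0.57, -0.044, 0.048], [0.563, -0.039, 0.053], [0.557, -0.043, 0.051]]
[[0.57, -0.038, 0.048], [0.563, -0.037, 0.05], [0.557, -0.041, 0.046]]
```

>>> play_rows(
  commands="0.34 -0.38 -0.5 0 0 0;0 0 -1 0 0 0;0 0 -1 0 0 0;0 0 -1 0 0 0;0 0 -0.5 0 0 0;0 0 -0.2 0 0 0;0 0 -0.15 0 0 0;0 0 -0.1 0 0 0;0 0 0 0 0 0;0 0 0 0 0 0",
)

```text
time_s: 5.7
tcp_pos: [0.5626, -0.0468, 0.0513]
ee_rot: [[0.921, 0.39, 0.0], [0.39, -0.921, 0.0], [0.0, 0.0, -1.0]]
wrist_force: [-2.1, 0.1, 3.4]
gripper_width: 0.003
gripper_force: 1.7
```

>>> play_rows(
  commands="0 0 -0.05 0 0 0;0 0 -0.04 0 0 0;0 0 -0.03 0 0 0;0 0 0 0 0 0;0 0 0 0 0 0",
)

```text
time_s: 6.2
tcp_pos: [0.5629, -0.0468, 0.0502]
ee_rot: [[0.92, 0.391, 0.001], [0.391, -0.92, -0.001], [0.001, 0.001, -1.0]]
wrist_force: [-7.4, 1.9, 19.3]
gripper_width: 0.003
gripper_force: 9.8
```

Bottomed out at 19 N. Now up, over and down behind the cover.

>>> play_rows(
  commands="0 0 0.6 0 0 0;0 0 1 0 0 0;0 0 1 0 0 0;0 0 1 0 0 0;0 0 0.9 0 0 0;0.7 0.42 0 0 0 0;0.7 0.42 0 0 0 0;0.7 0.42 0 0 0 0;0.7 0.43 0 0 0 0;0 0 0 0 0 0;0 0 -1 0 0 0;0 0 -1 0 0 0;0 0 -1 0 0 0;0 0 0 0 0 0;0 0 0 0 0 0",
)

```text
time_s: 7.7
tcp_pos: [0.6471, 0.0037, 0.0922]
ee_rot: [[0.921, 0.39, 0.001], [0.39, -0.921, -0.0], [0.0, 0.001, -1.0]]
wrist_force: [-0.2, -0.5, 0.6]
gripper_width: 0.006
gripper_force: 0.0
```

```bash
python3 -c "
from h import *
a,d=cap('side','s3');im=a[100:260,160:320];cv2.imwrite('pics/s3c.png',cv2.resize(im,None,fx=3.5,fy=3.5))"
```

```text
(no output)
```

View pics/s3c.png

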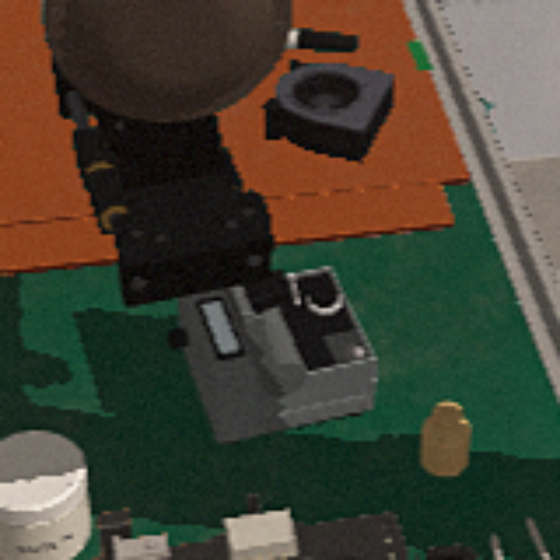

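The cover stands open, at (270,350) in this crop, and the gripper is behind it over the console. I'll follow the cover's arc forward.

>>> play_rows(
  commands="-0.25 -0.106 0.03 0 0 0;-0.25 -0.106 0.03 0 0 0;-0.25 -0.106 0.03 0 0 0;-0.25 -0.106 0.03 0 0 0;-0.25 -0.106 0.03 0 0 0;-0.25 -0.106 0.03 0 0 0;0 0 0 0 0 0;-0.18 -0.075 -0.05 0 0 0;-0.18 -0.075 -0.05 0 0 0;-0.18 -0.075 -0.06 0 0 0;0 0 0 0 0 0",
)

```text
time_s: 8.85
tcp_pos: [0.584, -0.0224, 0.0915]
ee_rot: [[0.921, 0.39, -0.003], [0.39, -0.921, -0.0], [-0.002, -0.001, -1.0]]
wrist_force: [1.0, -0.7, 0.5]
gripper_width: 0.004
gripper_force: 0.7
```

>>> play_rows(
  commands="-0.15 -0.065 -0.13 0 0 0;-0.15 -0.065 -0.13 0 0 0;-0.15 -0.065 -0.14 0 0 0;-0.12 -0.05 -0.15 0 0 0;-0.12 -0.05 -0.15 0 0 0;-0.12 -0.05 -0.15 0 0 0;-0.25 -0.106 -0.05 0 0 0;0 0 0 0 0 0",
)

```text
time_s: 9.65
tcp_pos: [0.5508, -0.0363, 0.0643]
ee_rot: [[0.921, 0.389, -0.005], [0.389, -0.921, -0.001], [-0.005, -0.001, -1.0]]
wrist_force: [-1.0, 0.6, 1.2]
gripper_width: 0.006
gripper_force: 1.2
```

>>> play_rows(
  commands="0 0 -0.07 0 0 0;0 0 -0.06 0 0 0;0 0 -0.05 0 0 0;0 0 0 0 0 0;0 0 0 0 0 0",
)

```text
time_s: 10.15
tcp_pos: [0.5518, -0.0361, 0.0598]
ee_rot: [[0.921, 0.39, -0.004], [0.39, -0.921, -0.001], [-0.004, -0.001, -1.0]]
wrist_force: [-4.2, -2.4, 7.1]
gripper_width: 0.006
gripper_force: 3.7
```

>>> play_rows(
  commands="0 0 -0.04 0 0 0;0 0 -0.03 0 0 0;0 0 0 0 0 0;0 0 0 0 0 0",
)

```text
time_s: 10.55
tcp_pos: [0.5519, -0.0361, 0.0593]
ee_rot: [[0.921, 0.39, -0.004], [0.39, -0.921, -0.001], [-0.004, -0.0, -1.0]]
wrist_force: [-9.3, -0.7, 16.5]
gripper_width: 0.008
gripper_force: 8.4
```

At the stop (16 N). Releasing upward, then looking.

>>> play_rows(
  commands="0 0 0.3 0 0 0;0 0 1 0 0 0;0 0 1 0 0 0;0 0 1 0 0 0;0 0 1 0 0 0;0 0 0.5 0 0 0;-0.5 -0.2 0 0 0 0;0 0 0 0 0 0;0 0 0 0 0 0;0 0 0 0 0 0;0 0 0 0 0 0;0 0 0 0 0 0",
)

```text
time_s: 11.75
tcp_pos: [0.5389, -0.0413, 0.2014]
ee_rot: [[0.921, 0.39, -0.001], [0.39, -0.921, -0.0], [-0.001, -0.0, -1.0]]
wrist_force: [-0.4, 0.1, -0.6]
gripper_width: 0.005
gripper_force: 0.0
```

```bash
python3 -c "
from h import *
a,d=cap('side','s4');im=a[100:260,160:320];cv2.imwrite('pics/s4c.png',cv2.resize(im,None,fx=3.5,fy=3.5))
P=cloud('side',d)
Q=P.reshape(-1,3)-[.587,-.0215,0];bx=Q[:,0]*.921+Q[:,1]*.39;by=-Q[:,0]*.39+Q[:,1]*.921
for x in(-45,-30,-15,0):
    m=(abs(bx*1000-x)<5)&(abs(by)<.04)&(Q[:,2]<.13);print(x,m.sum(),np.median(Q[m,2]))
print(r.sense()['wrist_force'])"
```

```text
-45 99 0.06601762731839632
-30 123 0.06570139845217378
-15 130 0.06545397806945347
0 134 0.06531201915332911
[ 0.04162465 -0.75208836  0.36404376]
```

View pics/s4c.png

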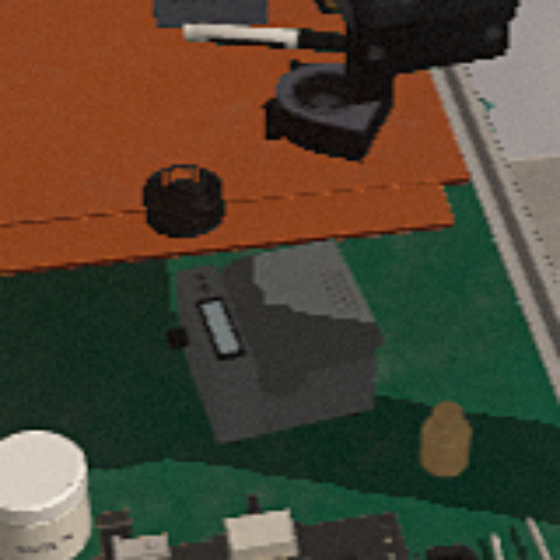

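The picture shows the cover shut and flat at about (310,310) in the crop, with its top measured at z ≈ 65.5 mm all along. The weight, jar and impeller stand where they were, so I'm handing in.

```bash
python3 -c "
from station import r
print(r.finish_job())"
```

```text
the job is handed in; nothing more can be done
None
```

The cover was popped open, the key pressed to its stop (19 N) and the cover pushed shut again; it stayed shut when released, and the job is handed in (no verdict was returned).

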